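# Clamp a jar in the bench shaker and set its speed

## Robot

A 6-joint arm with a two-finger parallel gripper is mounted at the origin on the work surface. World frame = base frame: x ahead of the robot, y to its left, z up, the work surface at z = 0. Lengths are in m, angles in rad, forces in N, time in s.
With the tool pointing down it reaches from about 0.4 to 0.825 m from the base axis. Payload 7 kg.
Tool frame: the origin (TCP) lies at the very end of the fingers, on their centre line; the grasp point (between the pads) lies 19 mm behind it; z points along the fingers, y is the line along which they close (so a half turn about z gives the same grasp; the last joint's range is limited). The gripper opens to 85 mm and grips with 20 to 120 N. Pads are 22 mm wide; open, the fingers measure 114 mm over their backs; the gripper's body (76 mm by 85 mm) begins 54 mm behind the grasp point. The pads swing forward as they close: fully open they stand 13 mm farther back than shut.
Start: joints at [1.478, 0.359, 0.012, 0, -1.224, -0.288], TCP at [0.251, 0.627, 0.231] pointing down, gripper open.
Joint ranges: [-3.07, 3.07], [-1.43, 2.12], [-1.02, 1.25], [-3.03, 1.67], [-3.05, -0], [-3.03, 3.03]. Speed limits (rad/s): [2.39, 2.39, 3.01, 3.14, 3.14, 3.14].

## Interface

Orientations are given as [roll, pitch, yaw] about the fixed x, y, z axes, in that order (R = Rz(yaw) Ry(pitch) Rx(roll)).
In Python, from workcell import ctrl, read_camera gives the robot as it stands.
- The arm moves only by the shell command python3 -m handwheel 'ROWS' [FORCE]. ROWS is JSON, a list that holds one entry, the list of rows, each a list of 5 numbers: the closure, from -1 (fully open) to 1 (shut), then the shift along the tool's x, y, z in m, then the turn about the tool's z in degrees. A call has 1 to 20 rows; each row is the pose to reach, as a shift and turn from the pose commanded when the call began, along the tool's axes at that moment; what a row does not reach only later rows make up. A row lasts 1/8 s, in which the tool goes at most 62.5 mm and 10.7 degrees, less where a joint would pass 70% of its speed; a pose out of reach is approached as far as the arm can. A call with a gripper value outside its range is refused whole. The fingers move at their own pace and stop on an object; FORCE is the grip in N (left out, the last holds). Time passes only in rows, so rows that repeat a pose let the fingers close. It gives the time, the measured TCP pose, the force and the opening at its end, in the units of the state.
- ctrl.get_obs(): the state, without advancing time (a new reading comes with each control period).
- read_camera(name): name is "scene" or "top" or "wrist"; returns a dict with "frame" (480x640x3 uint8, blue, green, red), "mtx" (3x3 intrinsics, pixels), "rvec" (rotation vector, rad) and "tvec" (3), from world to camera coordinates, as OpenCV has them. Camera axes: x right, y down, z forward; pixel columns grow to the right and rows downward; lengths in m; the calibration is good to about 2 mm. A picture is of the moment at which its call begins. There is no depth.
- ctrl.job_done(): hands the job in, once; it reports no verdict.
The state is a dict: "t": time; "joint_pos": joint angles; "joint_vel": joint speeds; "joint_torque": joint torques, N m; "ee_pos": TCP position; "eef_rot": TCP orientation; "wrist_force": force on the tool from outside, world axes, zero at the start; "wrist_torque": the same for the moment, N m; "gripper_width": finger opening in m.
Only numpy, scipy, OpenCV 4.12 (cv2) and the standard library are available. Lean on these libraries where they do the work, as an engineer would, in place of code of your own. Each camera call takes 0.05 s, during which the arm holds its last target. There are 200 camera calls.

## Task

Clamp the brown jar with the white cap in the bench shaker: push the sprung jaw back until it stays in its holding notch and let go of it, set the jar down gently and upright on the deck between the fixed stop and the jaw, let go of the jar, then free the jaw from its notch so that it springs forward and clamps the jar against the stop. Then set the speed knob to four clicks clockwise from the red off dot (it may start at off or a click or two past it) and let go of it. Leave the white jar, the wash bottle and the bowl where they are.

Things in the scene. Friction and masses are not known exactly. Their poses are not given: they have to be found in the camera images.
- shaker: Bench shaker: white housing fixed to the counter, 200 mm (its x) by 360 mm (its y), flat deck 60 mm above the counter. Origin at the centre of its underside, z up; at zero yaw x points away from the robot, y to its left; turned by up to 0.25 rad. On the deck: fixed stop at the +y end, sprung jaw in the middle sliding along y at x = 0, speed knob at y = -130 mm.
- stop_face (a point): Foot of the fixed steel stop's rubber face, on the deck at the middle of the stop, shaker frame (0, 150, 60) mm, axes as the shaker's. The face looks to -y, is 90 mm wide in x; the stop is 60 mm high above the deck. A jar clamped against it has its axis 30 mm from it towards -y, within 27 mm of x = 0.
- jaw (a joint): Travel of the jaw, m: 0 = home (starts so), 0.060 = in its notch, growing along the shaker's -y, away from the stop. The spring pushes it home: 4 N at 0, 8 N at 0.02, plus 2.8 N damping at 0.1 m/s. Past 0.048 it falls into the notch and stays at 0.060 (end stop). About 5 N frees it; once back below 0.042 it springs forward by itself. Clamped on the jar it reads about 0.010.
- jaw_fin (a point): Grip point on the blue fin of the jaw, 66 mm above the deck, 18 mm below the fin's top; axes as the shaker's, moves with the jaw. The fin is an upright plate 14 mm thick (y), 50 mm wide (x), to be pinched across its thickness from above or pushed from either side. It stands on the jaw block: 38 mm high, 70 mm wide, reaching 14 mm behind the fin's centre (-y) and 50 mm before it (+y).
- jaw_face (a point): Centre of the jaw's rubber front face, which meets the jar, 20 mm above the deck, looking to the shaker's +y; axes as the shaker's. It is 50 mm from the stop's face with the jaw home and 110 mm with the jaw in its notch. 70 mm wide.
- knob (a joint): Angle of the speed knob, rad, 0 to 3.67, growing clockwise seen from above; 0 = off. One click is 0.524 rad (30 degrees). It rests only at whole clicks: let go between two it snaps to the nearest. Starts at 0, 1 or 2 clicks; four clicks is 2.094. A click takes about 0.1 N m.
- knob_grip (a point): Grip point on the knob's upright axis, 36 mm above the deck; turns with the knob. Grey disc, 60 mm across, 12 mm thick, carrying a bar grip 56 mm long (this x), 16 mm thick (this y), top 47 mm above the deck. White line at the bar's -x end: the pointer. On the deck around it a dot per click: red (off) on the shaker's -x side, then seven white clockwise; four clicks = fourth white dot.
- jar: Brown jar with a paper label and a white cap, a smooth cylinder 60 mm in diameter, 110 mm high, about 0.25 kg, loose and upright on the counter left or right of the shaker. Origin at the centre of its underside, z up through the cap.
- white_jar: White jar with blue cap and grey label, same size as the brown one (60 mm by 110 mm), upright on the other side of the shaker. Origin at the centre of its underside. Leave alone.
- wash_bottle: Wash bottle with blue cap, 64 mm in diameter, 160 mm high, beyond the shaker. Origin at the centre of its underside. Leave alone.
- dish: White ceramic bowl, 90 mm in diameter, 50 mm high, beyond the shaker. Origin at the centre of its underside. Leave alone.
There are look-alikes about, which are no part of the job. What is shaped like the jar but green is not meant.

How it is judged:
On the way, in this order (a step that is already met when the one before it is completed fails the run):
1. the jaw stays open in its notch, untouched by the robot (value of joint jaw above 0.054 m and contact force between the fingers and anything else below 0.3 N), for 0.2 s.
2. the jar stands upright on the deck between stop and open jaw, let go (x of jar in the frame of shaker between -0.027 and 0.027 m and z of jar in the frame of shaker between 0.056 and 0.064 m and angle between jar's own z axis and vertical below 0.08 rad and y of jar in the frame of shaker between 0.06 and 0.125 m and value of joint jaw above 0.05 m and contact force between the fingers and anything else below 0.3 N), for 0.2 s.
3. the jaw has sprung forward and clamps the jar against the stop (x of jar in the frame of shaker between -0.027 and 0.027 m and z of jar in the frame of shaker between 0.056 and 0.064 m and angle between jar's own z axis and vertical below 0.08 rad and y of jar in the frame of shaker between 0.115 and 0.125 m and value of joint jaw between 0.005 and 0.016 m), for 0.3 s.
4. the knob is four clicks clockwise from off (value of joint knob between 1.9644 and 2.2244 rad), for 0.3 s.
At the end, for the whole second after the job is handed in: The brown jar stands upright (within 0.08 rad) on the deck, its axis 120 mm (within 5) along the shaker's y and within 27 mm of the middle line in x, at rest, clamped by the jaw (jaw travel 0.005 to 0.016), and the knob rests at four clicks (2.094 within 0.13 rad) (all of step 3 and all of step 4 and linear speed of jar below 0.02 m/s); the robot touches nothing.
It fails at once if the jar was dropped or thrown (faster than 0.4 m/s while not held) (linear speed of jar above 0.4 m/s and contact force between jar and the fingers below 0.05 N).
It fails at once if the jar was tipped over (angle between jar's own z axis and vertical above 0.8 rad).
It fails at once if the white jar was moved more than 30 mm (distance of white_jar from where it was at the start of the episode above 0.03 m).
It fails at once if the wash bottle was moved more than 30 mm (distance of wash_bottle from where it was at the start of the episode above 0.03 m).
It fails at once if the bowl was moved more than 30 mm (distance of dish from where it was at the start of the episode above 0.03 m).
It also fails if it takes over 72 s, if anything falls off the work surface, if the arm or the gripper's body presses on something with over 40 N, if the wrist force passes 120 N, or if a joint passes its speed limit or range.

## Working session

There is one attempt and no reset: what is moved stays moved. The work goes in short steps, Python scripts to look and compute and a shell command to move; the robot and the scene stay as the last step left them, time stands still between calls to the robot, and variables do not carry over. Pictures are saved under pics/ and viewed, on a budget of 10 in all, crops included, one or two more only if the job needs it, and the job is handed in when it is done.

```bash
mkdir -p pics
cat > h.py <<'E'
import numpy as np, cv2
from workcell import ctrl, read_camera
def ray(c,u,v):
    R,_=cv2.Rodrigues(np.array(c["rvec"],float)); t=np.array(c["tvec"],float).ravel()
    p=cv2.undistortPoints(np.array([[[u,v]]],float),np.array(c["mtx"],float),None)[0,0]
    return -R.T@t, R.T@np.array([p[0],p[1],1.])
def onz(c,u,v,z):
    o,d=ray(c,u,v); return o+d*(z-o[2])/d[2]
def proj(c,P):
    return cv2.projectPoints(np.array(P,float).reshape(-1,3),np.array(c["rvec"],float),np.array(c["tvec"],float),np.array(c["mtx"],float),None)[0].reshape(-1,2)
def blobs(c,lo,hi,amin=20):
    m=cv2.inRange(cv2.cvtColor(c["frame"],cv2.COLOR_BGR2HSV),np.array(lo),np.array(hi))
    n,l,s,ce=cv2.connectedComponentsWithStats(m)
    return [(s[i].tolist(),ce[i].round(1).tolist()) for i in range(1,n) if s[i][4]>=amin],l
E
python3 - <<'E'
from h import *
a=read_camera("top");b=read_camera("scene")
cv2.imwrite("pics/top0.png",a["frame"]);cv2.imwrite("pics/scene0.png",b["frame"])
for c in(a,b): print(ray(c,320,240), c["mtx"])
o=ctrl.get_obs(); print(o["t"],o["ee_pos"],o["eef_rot"],o["gripper_width"])
E
```

```text
(array([0.28558268, 0.01845054, 1.51366744]), array([ 0.21202464,  0.00518781, -0.9772739 ])) [[579.80326354   0.         322.80202874]
 [  0.         579.80326354 242.73709088]
 [  0.           0.           1.        ]]
(array([1.08707234, 0.89913494, 1.30680747]), array([-0.31513085, -0.55433392, -0.77038487])) [[589.05217879   0.         321.06224287]
 [  0.         589.05217879 234.62883866]
 [  0.           0.           1.        ]]
0.1 [0.25074921 0.62625909 0.23047251] [ 3.14016392e+00 -1.52794158e-04 -3.80876825e-01] 0.085113642773906
```

View pics/top0.png

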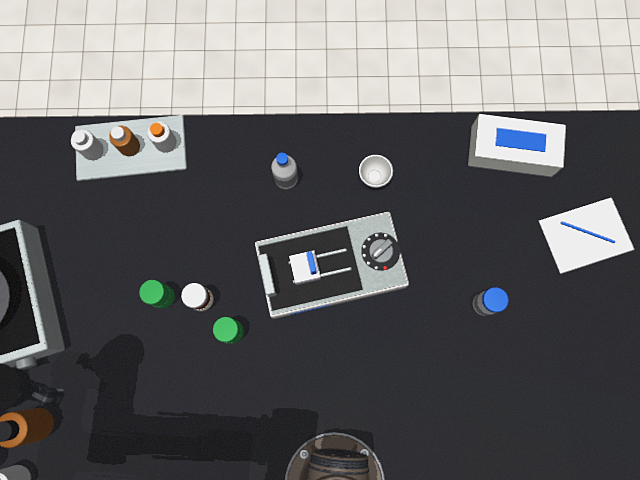

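View pics/scene0.png

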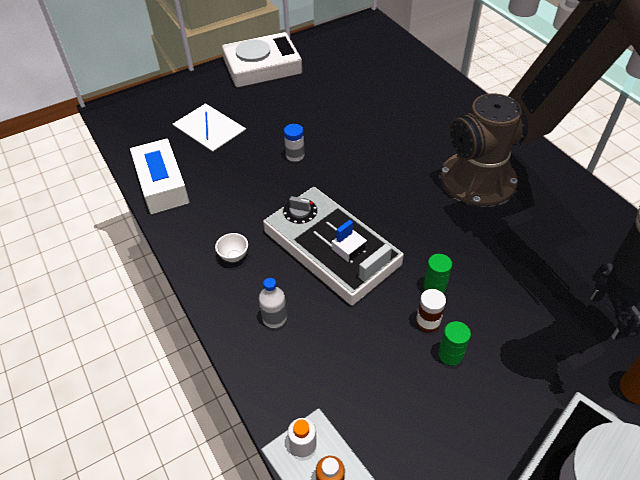

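The top view shows four jar-shaped candidates. They are green at (153,293), green at (227,329), a white cap on a brown body at (196,297), and a brown bottle with a white cap on the tray at (124,135). The one at (196,297), which is (431,310) in the scene view, fits: it stands on the counter beside the shaker and has a label. The white jar with the blue cap is at (495,300). I'll confirm with a crop and measure.

Run:
```python
from h import *
a=read_camera("top");b=read_camera("scene")
f=cv2.resize(b["frame"][235:385,385:505],None,fx=3.9,fy=3.9,interpolation=cv2.INTER_CUBIC)
k=cv2.resize(a["frame"][205:325,245:420],None,fx=4,fy=4,interpolation=cv2.INTER_CUBIC)
W=np.zeros((600,800,3),np.uint8); W[:480,:700]=k
cv2.imwrite("pics/crop1.png",f); cv2.imwrite("pics/crop2.png",W[:480,:700])
for n,c in(("top",a),("scene",b)):
    print(n,"blue",blobs(c,(100,120,60),(130,255,255),15)[0]); print(" red",[x for x in blobs(c,(0,150,120),(5,255,255),2)[0]][:6])
    print(" green",blobs(c,(45,100,50),(80,255,255),50)[0])
# cap of jar in top view: white blob near (196,297)
for c,(u,v) in((a,(196,297)),(b,(432,300))):
    B,l=blobs(c,(0,0,150),(180,60,255),20)
    i=l[v,u]; m=(l==i).astype(np.uint8)
    cn=max(cv2.findContours(m,0,2)[0],key=cv2.contourArea); print("cap",cv2.minEnclosingCircle(cn),cv2.fitEllipse(cn))
```

```text
top blue [([496, 128, 50, 24, 870], [520.6, 139.6]), ([276, 152, 12, 13, 126], [281.7, 158.1]), ([561, 222, 54, 21, 137], [587.5, 231.9]), ([307, 251, 9, 23, 120], [311.1, 262.2]), ([482, 287, 27, 26, 531], [495.1, 299.5]), ([314, 305, 15, 5, 22], [321.1, 306.8])]
 red [([383, 266, 4, 4, 12], [384.5, 267.5])]
 green [([139, 280, 36, 28, 766], [156.3, 293.7]), ([213, 317, 31, 27, 650], [227.6, 329.9])]
scene blue [([205, 112, 3, 28, 46], [206.2, 126.3]), ([283, 123, 21, 18, 287], [293.1, 131.5]), ([144, 150, 25, 32, 471], [155.9, 165.5]), ([336, 220, 17, 22, 248], [344.1, 230.4]), ([263, 278, 13, 13, 140], [269.3, 283.7])]
 red [([310, 201, 3, 3, 7], [311.0, 202.3])]
 green [([424, 253, 29, 40, 816], [437.9, 271.8]), ([439, 321, 32, 45, 1045], [454.1, 342.5])]
cap ((193.13636779785156, 294.68182373046875), 12.502165794372559) ((193.279296875, 294.8313293457031), (23.29191017150879, 24.41458511352539), 49.601539611816406)
cap ((433.0, 298.5), 12.500100135803223) ((432.88055419921875, 298.68621826171875), (19.56479263305664, 24.656827926635742), 101.98938751220703)
```

View pics/crop1.png

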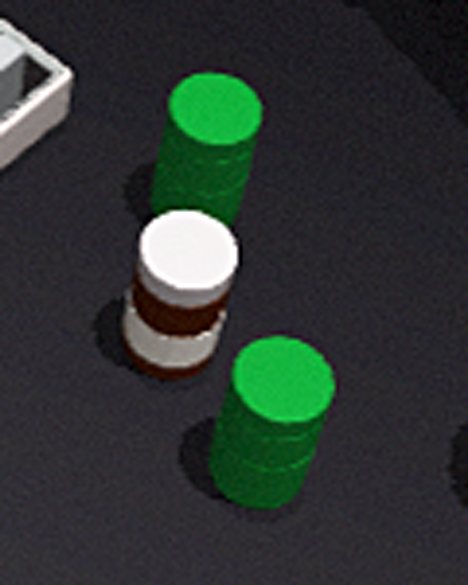

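View pics/crop2.png

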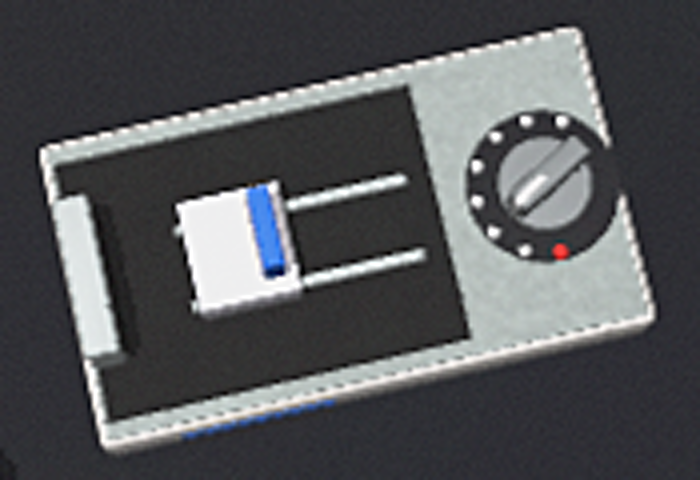

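The crop confirms it: a brown body, a paper label and a white cap, with green jars on either side. In the top crop the knob pointer is at about (525,200) and aims at the second white dot at (494,231), so it starts at 2 clicks. The red dot is at (560,251). Next I fit the poses.

Run:
```python
from h import *
from scipy.optimize import least_squares
a=read_camera("top");b=read_camera("scene")
q=np.array([(42,148),(578,28),(653,318),(105,430)])/4+[245,205]
P=np.array([onz(a,u,v,.06)[:2] for u,v in q]); L=np.array([(.1,.18),(.1,-.18),(-.1,-.18),(-.1,.18)])
print("edges",[np.linalg.norm(P[i]-P[i-3]).round(4) for i in range(4)])
R=lambda y:np.array([[np.cos(y),-np.sin(y)],[np.sin(y),np.cos(y)]])
s=least_squares(lambda p:((R(p[2])@L.T).T+p[:2]-P).ravel(),[.5,0,.2]);print("pose",s.x,"res mm",(s.fun*1e3).round(1))
p=s.x; w=lambda x,y:R(p[2])@[x,y]+p[:2]
def tri(u,v):
    (o1,d1),(o2,d2)=ray(a,*u),ray(b,*v)
    A=sum(np.eye(3)-np.outer(d,d)/(d@d) for d in(d1,d2)); r=sum((np.eye(3)-np.outer(d,d)/(d@d))@o for o,d in((o1,d1),(o2,d2)))
    return np.linalg.solve(A,r)
sh=lambda X:(R(p[2]).T@(np.array(X)[:2]-p[:2]))
red=onz(a,384.5,267.5,.06); red2=onz(b,311,202.3,.06);print("red",red,red2,sh(red),sh(red2))
# dots circle -> knob centre
d=np.array([(560,251),(526,250),(494,231),(477,201),(477,165),(495,136),(526,121),(561,121)])/4+[245,205]
D=np.array([sh(onz(a,u,v,.06)) for u,v in d]); A=np.c_[2*D,np.ones(8)];c=np.linalg.lstsq(A,(D**2).sum(1),rcond=None)[0];print("knob centre sh",c[:2])
# fin top (top view): blob centroid mixes side; use as z=.144
print("fin",onz(a,311.1,262.2,.144),sh(onz(a,311.1,262.2,.144)),"tri",tri((311.1,262.2),(344.1,230.4)))
for z in(.11,): print("cap",onz(a,193.3,294.8,z),onz(b,432.9,298.7,z))
print("tri cap",tri((193.3,294.8),(432.9,298.7)))
for z in(.11,): print("green",onz(a,152,293,z),onz(a,226,329.5,z))
np.save("p.npy",p)
for n,(x,y) in dict(knob=(0,-.13),stop=(0,.15),fin0=(0,.05),jar=(0,.1)).items(): print(n,w(x,y))
for u in ((210,275),(226,282),(227,309)): pass
```

```text
edges [np.float64(0.3544), np.float64(0.1939), np.float64(0.3516), np.float64(0.1854)]
pose [ 0.54282569 -0.00219446  0.20744638] res mm [ 6.2  2.9  4.4 -3.2 -1.7 -3.4 -8.9  3.7]
red [ 0.52779767 -0.13696571  0.06      ] [ 0.52666321 -0.13378063  0.06      ] [-0.04246354 -0.12878656] [-0.04291767 -0.12543612]
knob centre sh [ 0.00043067 -0.12933385]
fin [0.52849585 0.04754832 0.144     ] [-0.0037775  0.0516277] tri [0.53148215 0.04911343 0.12014488]
cap [0.45709837 0.33497353 0.11      ] [0.45857421 0.34011474 0.11      ]
tri cap [0.45684171 0.33695975 0.10493764]
green [0.4625208  0.43562211 0.11      ] [0.37273063 0.25342471 0.11      ]
knob [ 0.56960071 -0.12940727]
stop [0.51193143 0.14458955]
fin0 [0.5325276  0.04673354]
jar [0.52222952 0.09566155]
```

```bash
cat >> h.py <<'E'
p=np.load("p.npy")
def W(x,y,z):
    c,s=np.cos(p[2]),np.sin(p[2]); return np.array([p[0]+c*x-s*y,p[1]+s*x+c*y,z])
def S(X):
    c,s=np.cos(p[2]),np.sin(p[2]); d=np.array(X)[:2]-p[:2]; return np.array([c*d[0]+s*d[1],-s*d[0]+c*d[1]])
def rel(*targets):
    from scipy.spatial.transform import Rotation as Ro
    o=ctrl.get_obs(); M=Ro.from_euler('xyz',o["eef_rot"]).as_matrix()
    print("t",o["t"],"tcp",np.round(o["ee_pos"],4),"sh",S(o["ee_pos"]).round(4),"rot",np.round(o["eef_rot"],3),"F",np.round(o["wrist_force"],1),"w",round(o["gripper_width"],4),"q",np.round(o["joint_pos"],2))
    for X,yaw in targets: print("rel",(M.T@(np.array(X)-o["ee_pos"])).round(4),"turn",round(np.degrees(o["eef_rot"][2]-yaw),1))
E
python3 - <<'E'
from h import *
p[2]=.21; np.save("p.npy",p)
rel((W(0,.08,.231),.21),(W(0,.08,.115),.21),((.457,.336,.231),-.38))
# edges fit via contour of light+dark housing in top view: long-edge slopes from rails
c=read_camera("top")
for q in (((290,205),(405,180)),((305,283),(425,256)),((42,148),(578,28)),((105,430),(650,315))):
    X=[onz(c,u/4+245,v/4+205,.06) for u,v in q]; d=X[0]-X[1]; print(np.arctan2(-d[0],d[1]))
E
```

```text
t 0.3 tcp [0.2508 0.6265 0.231 ] sh [-0.1545  0.6757] rot [ 3.141 -0.    -0.381] F [0.6 1.  0.9] w 0.0854 q [ 1.48  0.36  0.01 -0.   -1.22 -0.29]
rel [4.602e-01 4.087e-01 2.000e-04] turn -33.9
rel [0.4602 0.4086 0.1162] turn -33.9
rel [2.994e-01 1.931e-01 1.000e-04] turn -0.0
0.20731557471238174
0.21317608414468286
0.21572403866020712
0.1978909883076296
```

```bash
python3 -m handwheel '[[[1,0.05,0.045,0,-4],[1,0.1,0.09,0,-8],[1,0.15,0.135,0,-12],[1,0.2,0.18,0,-16],[1,0.25,0.225,0,-20],[1,0.3,0.27,0,-24],[1,0.35,0.315,0,-28],[1,0.4,0.355,0,-31],[1,0.44,0.39,0,-34],[1,0.46,0.409,0,-34],[1,0.46,0.409,0,-34],[1,0.46,0.409,0,-34],[1,0.46,0.409,0,-34],[1,0.46,0.409,0,-34]]]' 30; python3 -c "
from h import *
rel((W(0,.08,.115),.21))
c=read_camera('wrist');cv2.imwrite('pics/w1.png',c['frame'])"
```

```text
t: 2.1
ee_pos: [0.5257, 0.077, 0.2315]
eef_rot: [-3.141, -0.0, 0.214]
wrist_force: [0.1, 0.5, 0.3]
gripper_width: -0.0
t 2.1 tcp [0.5257 0.077  0.2315] sh [-0.0003  0.081 ] rot [-3.141 -0.     0.214] F [0.1 0.5 0.3] w -0.0 q [ 0.51  0.12 -0.3  -0.   -1.15  1.27]
rel [0.0002 0.001  0.1165] turn 0.3
```

```bash
python3 -m handwheel '[[[1,0,0,0.04,0],[1,0,0,0.08,0],[1,0,0,0.1,0],[1,0,0,0.116,0],[1,0,0,0.116,0],[1,0,0.01,0.116,0],[1,0,0.018,0.116,0],[1,0,0.026,0.116,0],[1,0,0.034,0.116,0],[1,0,0.042,0.116,0],[1,0,0.05,0.116,0],[1,0,0.056,0.116,0],[1,0,0.062,0.116,0],[1,0,0.066,0.116,0],[1,0,0.066,0.116,0],[1,0,0.066,0.116,0]]]'; python3 -c "
from h import *
rel((W(0,.05,.115),.21))"
```

```text
t: 4.15
ee_pos: [0.5399, 0.0122, 0.1158]
eef_rot: [-3.14, -0.001, 0.213]
wrist_force: [-2.7, 6.8, 3.4]
gripper_width: -0.0
t 4.15 tcp [0.5399 0.0122 0.1158] sh [0.0001 0.0146] rot [-3.14e+00 -1.00e-03  2.13e-01] F [-2.7  6.8  3.4] w -0.0 q [ 0.38  0.24 -0.44 -0.   -0.89  1.4 ]
rel [-0.     -0.0354  0.0009] turn 0.1
```

```bash
for k in 1; do python3 -m handwheel '[[[1,0,0.004,0,0],[1,0,0.008,0,0],[1,0,0.008,0,0]]]' | grep -E "force|ee_pos"; python3 -m handwheel '[[[1,0,0.004,0,0],[1,0,0.006,0,0],[1,0,0.006,0,0]]]' | grep -E "force|ee_pos"; done; python3 -c "
from h import *
rel((W(0,.05,.231),.21))
c=read_camera('scene');f=c['frame'][170:310,250:420];cv2.imwrite('pics/s2.png',cv2.resize(f,None,fx=4,fy=4))"
```

```text
ee_pos: [0.5404, 0.011, 0.1159]
wrist_force: [-20.5, 46.8, 15.2]
ee_pos: [0.5407, 0.0102, 0.116]
wrist_force: [-33.1, 75.8, 23.6]
t 4.9 tcp [0.5407 0.0102 0.116 ] sh [0.0005 0.0125] rot [-3.125 -0.004  0.213] F [-33.1  75.8  23.6] w -0.0003 q [ 0.37  0.25 -0.43 -0.02 -0.89  1.43]
rel [ 0.     -0.0394 -0.1144] turn 0.1
```

View pics/s2.png

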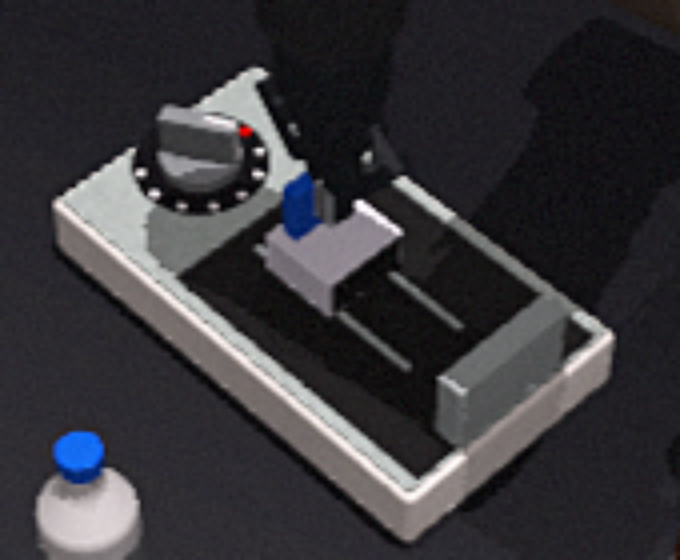

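The jaw is at its end stop, with the fin right behind the fingers. I back off, lift clear, and look again.

```bash
python3 -m handwheel '[[[1,0,-0.02,0,0],[1,0,-0.03,0,0],[1,0,-0.03,0,0],[1,0,-0.03,-0.06,0],[-1,0,-0.03,-0.115,0],[-1,0,-0.03,-0.115,0],[-1,0,-0.03,-0.115,0]]]'; python3 -c "
from h import *
rel(((.457,.336,.231),-1.36))
c=read_camera('scene')
P=onz(c,344.1,230.4,.126)
for B in blobs(c,(100,120,40),(130,255,255),60)[0]: print(B,S(onz(c,*B[1],.126)))"
```

```text
t: 5.82
ee_pos: [0.5362, 0.026, 0.23]
eef_rot: [-3.141, 0.0, 0.211]
wrist_force: [-0.1, 0.5, -0.5]
gripper_width: 0.0543
t 5.825 tcp [0.5362 0.026  0.23  ] sh [-0.0006  0.029 ] rot [-3.141  0.     0.211] F [-0.1  0.5 -0.5] w 0.0543 q [ 0.41  0.13 -0.29 -0.   -1.14  1.37]
rel [-0.0125 -0.3197 -0.0009] turn 90.0
([283, 123, 21, 18, 291], [293.1, 131.5]) [-0.16390916 -0.33752936]
([144, 150, 25, 32, 471], [155.9, 165.5]) [ 0.22646816 -0.50124241]
([320, 208, 18, 22, 240], [328.4, 218.5]) [ 0.00345833 -0.00162684]
([263, 278, 14, 13, 141], [269.3, 283.7]) [0.25536095 0.05412114]
```

```bash
python3 -m handwheel '[[[-1,0,-0.03,0,10],[-1,0,-0.06,0,20],[-1,0,-0.1,0,30],[-1,0,-0.14,0,40],[-1,0,-0.18,0,50],[-1,0,-0.22,0,60],[-1,-0.005,-0.26,0,70],[-1,-0.01,-0.29,0,80],[-1,-0.012,-0.32,0,90],[-1,-0.012,-0.32,0,90],[-1,-0.012,-0.32,0,90],[-1,-0.012,-0.32,0,90],[-1,-0.012,-0.32,0,90]]]'; python3 -c "
from h import *
c=read_camera('scene')
print('fin home',S(onz(c,344.1,230.4,.126)))
for B in blobs(c,(100,120,40),(130,255,255),60)[0]: print(B[1],S(onz(c,*B[1],.126)))
rel(((.457,.336,.066),-1.36))
c=read_camera('wrist');cv2.imwrite('pics/w3.png',c['frame'])
print(proj(c,[(.457,.336,.11),(.457,.336,0)]))"
```

```text
t: 7.5
ee_pos: [0.4575, 0.3366, 0.2303]
eef_rot: [3.141, -0.0, -1.359]
wrist_force: [0.1, 0.0, -0.1]
gripper_width: 0.0855
fin home [0.00231534 0.0574759 ]
[293.1, 131.6] [-0.16359829 -0.33717309]
[155.9, 165.5] [ 0.22646816 -0.50124241]
[328.2, 218.4] [ 0.00360031 -0.00225854]
[269.4, 283.7] [0.25518256 0.05429029]
t 7.55 tcp [0.4575 0.3368 0.2303] sh [-0.0128  0.3493] rot [-3.142 -0.    -1.359] F [-0.3 -0.1 -0. ] w 0.0858 q [ 0.98  0.18 -0.23  0.   -1.16 -0.77]
rel [0.0006 0.0006 0.1643] turn 0.1
[[319.8622827  231.98730754]
 [319.7284383  205.12096882]]
```

View pics/w3.png

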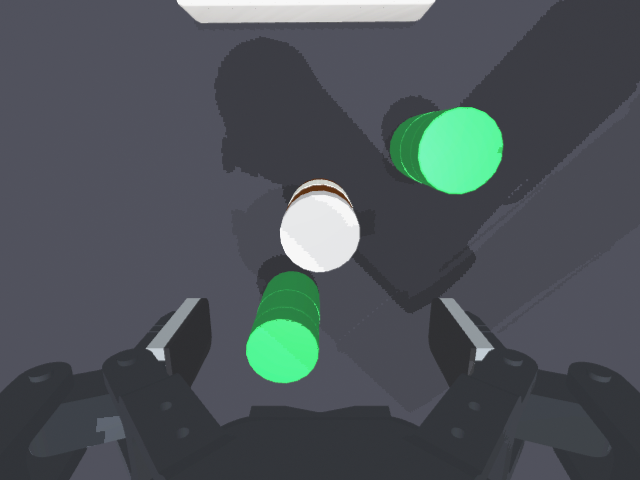

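The white cap is at (320,232) in the wrist view and projects to (319.9,232.0). The fin moved 59.7 mm, so the jaw is in its notch. Descending and gripping.

```bash
python3 -m handwheel '[[[-1,0,0,0.05,0],[-1,0,0,0.1,0],[-1,0,0,0.14,0],[-1,0,0,0.158,0],[-1,0,0,0.164,0],[-1,0,0,0.164,0],[-1,0,0,0.164,0],[1,0,0,0.164,0],[1,0,0,0.164,0],[1,0,0,0.164,0],[1,0,0,0.164,0],[1,0,0,0.164,0],[1,0,0,0.164,0]]]' 40; python3 -m handwheel '[[[1,0,0,-0.01,0],[1,0,0,-0.03,0],[1,0,0,-0.07,0],[1,0,0,-0.12,0],[1,0,0,-0.164,0],[1,0,0,-0.18,0],[1,0,0,-0.18,0],[1,0,0,-0.18,0]]]'; python3 -c "
from h import *
rel((W(0,.110,.246),p[2]-np.pi/2),(W(0,.110,.128),p[2]-np.pi/2))"
```

```text
t: 9.22
ee_pos: [0.4575, 0.3377, 0.0673]
eef_rot: [-3.14, 0.001, -1.358]
wrist_force: [-0.9, -1.3, 6.8]
gripper_width: 0.0596
t: 10.22
ee_pos: [0.4564, 0.3366, 0.2442]
eef_rot: [3.139, -0.002, -1.358]
wrist_force: [0.0, 0.6, -4.0]
gripper_width: 0.0591
t 10.225 tcp [0.4564 0.3366 0.2442] sh [-0.0139  0.3494] rot [ 3.139e+00 -2.000e-03 -1.358e+00] F [ 0.   0.6 -4. ] w 0.0591 q [ 0.98  0.18 -0.21 -0.   -1.19 -0.77]
rel [ 0.2394 -0.0134 -0.0014] turn 0.1
rel [ 0.2392 -0.0137  0.1166] turn 0.1
```

```bash
python3 -m handwheel '[[[1,0.02,-0.001,0,0],[1,0.05,-0.003,0,0],[1,0.085,-0.005,0,0],[1,0.12,-0.007,0,0],[1,0.155,-0.009,0,0],[1,0.19,-0.011,0,0],[1,0.22,-0.012,0,0],[1,0.235,-0.013,0,0],[1,0.239,-0.013,0,0],[1,0.239,-0.013,0,0],[1,0.239,-0.013,0.03,0],[1,0.239,-0.013,0.06,0],[1,0.239,-0.013,0.085,0],[1,0.239,-0.013,0.1,0],[1,0.239,-0.013,0.105,0],[1,0.239,-0.013,0.105,0],[1,0.239,-0.013,0.105,0]]]'; python3 -c "
from h import *
rel((W(0,.110,.128),p[2]-np.pi/2))
c=read_camera('scene');f=c['frame'][170:320,270:430];cv2.imwrite('pics/s4.png',cv2.resize(f,None,fx=4,fy=4))"
```

```text
t: 12.35
ee_pos: [0.5209, 0.1068, 0.1422]
eef_rot: [-3.14, 0.0, -1.358]
wrist_force: [1.3, -0.5, -3.3]
gripper_width: 0.0594
t 12.35 tcp [0.5209 0.1068 0.1422] sh [0.0013 0.1112] rot [-3.14   0.    -1.358] F [ 1.3 -0.5 -3.3] w 0.0594 q [ 0.57  0.2  -0.43  0.   -0.94 -0.36]
rel [0.0012 0.0013 0.0142] turn 0.2
```

View pics/s4.png

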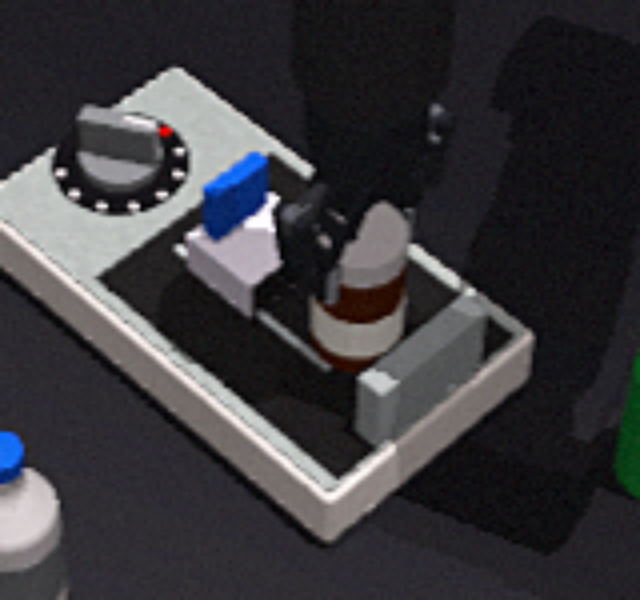

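The jar hangs upright between the stop and the open jaw, just above the deck (crop about (360,290)). Lowering it gently.

```bash
python3 -m handwheel '[[[1,0,0,0.004,0],[1,0,0,0.007,0],[1,0,0,0.01,0],[1,0,0,0.012,0],[1,0,0,0.0135,0],[1,0,0,0.0135,0]]]' | grep -E "pos|force"; python3 -m handwheel '[[[1,0,0,0.001,0],[1,0,0,0.002,0],[1,0,0,0.002,0]]]' | grep -E "pos|force"
```

```text
ee_pos: [0.5203, 0.1064, 0.1277]
wrist_force: [0.5, -0.4, -2.3]
ee_pos: [0.5205, 0.1064, 0.1273]
wrist_force: [-5.0, 0.1, 9.8]
```

```bash
python3 -m handwheel '[[[1,0,0,-0.001,0],[-1,0,0,-0.001,0],[-1,0,0,-0.001,0],[-1,0,0,-0.001,0],[-1,0,0,-0.001,0],[-1,0,0,-0.001,0],[-1,0,0,-0.03,0],[-1,0,0,-0.07,0],[-1,0,0,-0.105,0],[-1,0,0,-0.105,0],[-1,0,0,-0.105,0]]]'; python3 -c "
from h import *
rel((W(0,-.044,.231),p[2]-0),(W(0,-.044,.118),p[2]-0))
c=read_camera('scene');f=c['frame'][170:320,270:430];cv2.imwrite('pics/s5.png',cv2.resize(f,None,fx=4,fy=4))"
```

```text
t: 14.9
ee_pos: [0.52, 0.1064, 0.2304]
eef_rot: [3.141, 0.0, -1.358]
wrist_force: [-1.1, 0.8, -0.7]
gripper_width: 0.0856
t 14.9 tcp [0.52   0.1064 0.2304] sh [0.0003 0.111 ] rot [ 3.141  0.    -1.358] F [-1.1  0.8 -0.7] w 0.0856 q [ 0.57  0.12 -0.31 -0.   -1.14 -0.36]
rel [ 0.155   0.0007 -0.0007] turn -89.9
rel [0.155  0.0006 0.1123] turn -89.9
```

View pics/s5.png

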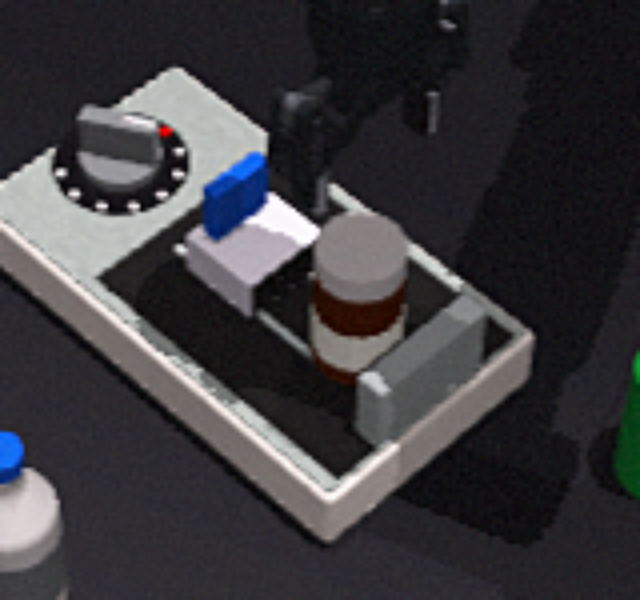

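The jar stands upright and released, and the jaw is still open. Next I push the fin forward from behind with the fingers shut.

```bash
python3 -m handwheel '[[[1,0.04,0,0,0],[1,0.09,0,0,0],[1,0.14,0,0,0],[1,0.155,0,0,0],[1,0.155,0,0,0],[1,0.155,0,0.04,0],[1,0.155,0,0.08,0],[1,0.155,0,0.105,0],[1,0.155,0,0.112,0],[1,0.155,0,0.112,0]]]'|grep -E "pos|force|width"; python3 -m handwheel '[[[1,-0.006,0,0,0],[1,-0.012,0,0,0],[1,-0.017,0,0,0],[1,-0.021,0,0,0],[1,-0.025,0,0,0],[1,-0.029,0,0,0],[1,-0.033,0,0,0],[1,-0.037,0,0,0],[1,-0.037,0,0,0]]]'; python3 -c "
from h import *
rel()
c=read_camera('scene')
for B in blobs(c,(100,120,40),(130,255,255),60)[0]: print(B,S(onz(c,*B[1],.126)))"
```

```text
ee_pos: [0.5532, -0.0444, 0.1189]
wrist_force: [-0.2, -0.8, 0.6]
gripper_width: -0.0002
t: 17.32
ee_pos: [0.5451, -0.0083, 0.1186]
eef_rot: [3.141, 0.0, -1.358]
wrist_force: [-0.4, -0.3, -0.5]
gripper_width: 0.0001
t 17.325 tcp [ 0.5451 -0.0083  0.1186] sh [ 0.0009 -0.0065] rot [ 3.141  0.    -1.358] F [-0.4 -0.3 -0.5] w 0.0001 q [ 0.34  0.25 -0.43 -0.   -0.9  -0.13]
([283, 123, 21, 18, 291], [293.1, 131.5]) [-0.16390916 -0.33752936]
([144, 150, 25, 32, 472], [155.9, 165.5]) [ 0.22646816 -0.50124241]
([331, 215, 17, 23, 249], [338.8, 226.2]) [0.00225116 0.03729689]
([263, 278, 14, 13, 141], [269.3, 283.7]) [0.25536095 0.05412114]
```

```bash
python3 -m handwheel '[[[1,0.01,0,0,0],[1,0.01,0,-0.04,0],[1,0.01,0,-0.08,0],[-1,0.01,0,-0.112,0],[-1,0.01,0,-0.112,0]]]'|grep -E "pos|force"; python3 -c "
from h import *
rel((W(0,-.13,.231),p[2]+np.pi*(2/3-.5)-np.pi/2))
c=read_camera('scene');f=c['frame'][170:320,270:430];cv2.imwrite('pics/s6.png',cv2.resize(f,None,fx=4,fy=4))
for B in blobs(c,(100,120,40),(130,255,255),60)[0]: print(B,S(onz(c,*B[1],.126)))"
```

```text
ee_pos: [0.5489, -0.019, 0.2336]
wrist_force: [0.2, 0.3, -0.9]
t 18.0 tcp [ 0.5489 -0.019   0.2336] sh [ 0.0024 -0.0177] rot [-3.136 -0.    -1.358] F [ 0.2  0.3 -0.9] w 0.0355 q [ 0.32  0.15 -0.27  0.   -1.15 -0.11]
rel [0.1123 0.0027 0.0026] turn -29.9
([283, 123, 21, 18, 290], [293.1, 131.6]) [-0.16359829 -0.33717309]
([144, 150, 25, 32, 472], [155.9, 165.5]) [ 0.22646816 -0.50124241]
([333, 218, 18, 22, 255], [341.6, 228.4]) [0.00223932 0.04794165]
([263, 278, 14, 13, 140], [269.4, 283.7]) [0.25518256 0.05429029]
```

View pics/s6.png

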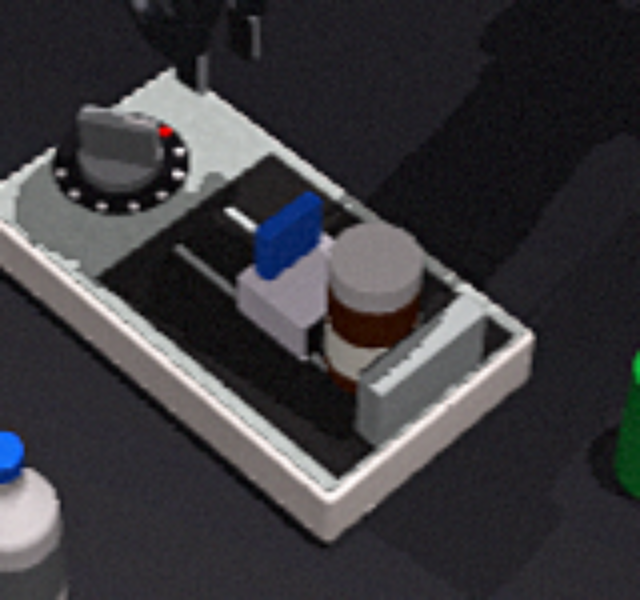

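The jaw now reads about 9.5 mm and the jar is clamped at the stop. Before gripping the knob I check its starting angle against projected pointer positions.

Run:
```python
from h import *
a=read_camera("scene")
im=a["frame"][185:230,270:325]; im=cv2.resize(im,None,fx=12,fy=12,interpolation=cv2.INTER_CUBIC)
for k,col in((0,(0,0,255)),(1,(0,255,255)),(2,(0,255,0)),(3,(255,0,0))):
    t=p[2]+np.pi-k*np.pi/6; c=W(0,-.13,.107); u=np.array([np.cos(t),np.sin(t),0])
    A,B=[(q-[270,185])*12 for q in proj(a,[c+.028*u,c-.028*u])]
    cv2.circle(im,tuple(int(x) for x in A),7,col,-1);cv2.circle(im,tuple(int(x) for x in B),7,col,2)
cv2.imwrite("pics/k.png",im)
```

```text
(no output)
```

View pics/k.png

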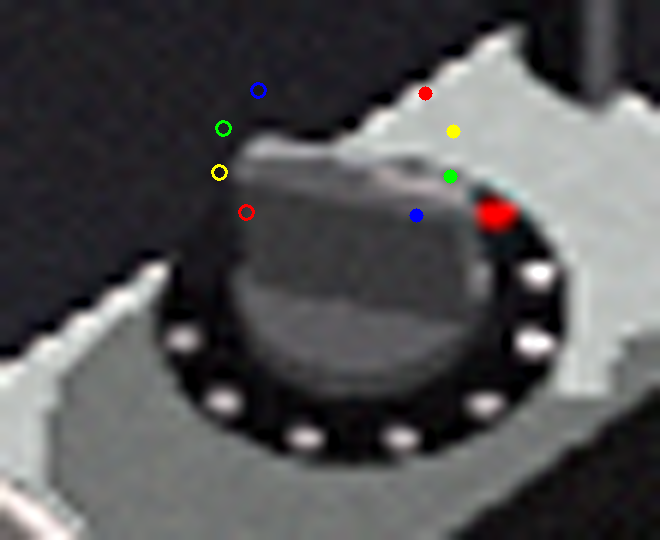

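The bar's slope and its white-line end at about (430,190) match the 2-click projection (green). So I need two more clicks, which is 60° clockwise, or +60° about tool z. I approach and grip.

```bash
python3 -m handwheel '[[[-1,0.04,0.001,0,-10],[-1,0.08,0.002,0,-20],[-1,0.112,0.002,0,-30],[-1,0.112,0.002,0,-30],[-1,0.112,0.002,0,-30],[-1,0.112,0.002,0.05,-30],[-1,0.112,0.002,0.1,-30],[-1,0.112,0.002,0.135,-30],[-1,0.112,0.002,0.148,-30],[-1,0.112,0.002,0.148,-30],[-1,0.112,0.002,0.148,-30]]]'|grep -E "pos|force|rot"; python3 -m handwheel '[[[1,0,0,0,0],[1,0,0,0,0],[1,0,0,0,0],[1,0,0,0,0],[1,0,0,0,0],[1,0,0,0,0],[1,0,0,0,0]]]' 30; python3 -c "
from h import *
rel((W(0,-.13,.084),p[2]-np.pi/3))"
```

```text
ee_pos: [0.5702, -0.1283, 0.0844]
eef_rot: [-3.14, -0.002, -0.834]
wrist_force: [-0.2, -0.1, -0.5]
t: 20.35
ee_pos: [0.5712, -0.1271, 0.0835]
eef_rot: [-3.138, -0.002, -0.834]
wrist_force: [3.2, 8.0, 0.7]
gripper_width: 0.0158
t 20.35 tcp [ 0.5712 -0.1271  0.0835] sh [ 0.0017 -0.1281] rot [-3.138e+00 -2.000e-03 -8.340e-01] F [3.2 8.  0.7] w 0.0158 q [ 0.11  0.35 -0.38 -0.   -0.84  0.62]
rel [ 0.0008  0.0024 -0.0005] turn 0.2
```

```bash
python3 -m handwheel '[[[1,0,-0.001,0,8],[1,0,-0.001,0,16],[1,0,-0.001,0,24],[1,0,-0.001,0,32],[1,0,-0.001,0,40],[1,0,-0.001,0,48],[1,0,-0.001,0,56],[1,0,-0.001,0,61],[1,0,-0.001,0,61],[1,0,-0.001,0,61]]]'; python3 -m handwheel '[[[-1,0,0,0,0],[-1,0,0,0,0],[-1,0,0,0,0],[-1,0,0,0,0],[-1,0,0,-0.05,0],[-1,0,0,-0.1,0],[-1,0,0,-0.15,0],[-1,-0.05,0,-0.17,0],[-1,-0.1,0,-0.17,0],[-1,-0.12,0,-0.17,0],[-1,-0.12,0,-0.17,0]]]'
python3 - <<'E'
from h import *
rel()
a=read_camera("scene"); B=read_camera("top"); cv2.imwrite("pics/topf.png",B["frame"])
im=cv2.resize(a["frame"][180:300,270:430],None,fx=5,fy=5,interpolation=cv2.INTER_CUBIC)
for k,col in((3,(0,255,255)),(4,(0,255,0)),(5,(255,0,0))):
    t=p[2]+np.pi-k*np.pi/6; c=W(0,-.13,.107); u=np.array([np.cos(t),np.sin(t),0])
    A,b=[(q-[270,180])*5 for q in proj(a,[c+.028*u,c-.028*u])]
    cv2.circle(im,tuple(int(x) for x in A),3,col,-1);cv2.circle(im,tuple(int(x) for x in b),3,col,1)
cv2.imwrite("pics/k2.png",im)
for x in blobs(a,(100,120,40),(130,255,255),60)[0]: print(x[1],S(onz(a,*x[1],.126)))
E
```

```text
t: 21.6
ee_pos: [0.5691, -0.1273, 0.0834]
eef_rot: [3.14, 0.0, -1.899]
wrist_force: [-3.6, 5.0, 8.8]
gripper_width: 0.0151
t: 22.98
ee_pos: [0.6086, -0.0132, 0.2522]
eef_rot: [3.141, -0.001, -1.897]
wrist_force: [-1.0, -0.3, 0.3]
gripper_width: 0.0858
t 22.975 tcp [ 0.6086 -0.0132  0.2522] sh [ 0.062  -0.0245] rot [ 3.141e+00 -1.000e-03 -1.897e+00] F [-1.  -0.3  0.3] w 0.0858 q [ 0.3   0.24 -0.11 -0.   -1.22 -0.63]
[155.9, 165.5] [ 0.22646816 -0.50124241]
[341.7, 228.3] [0.00180496 0.04787357]
[269.3, 283.7] [0.25536095 0.05412114]
```

View pics/k2.png

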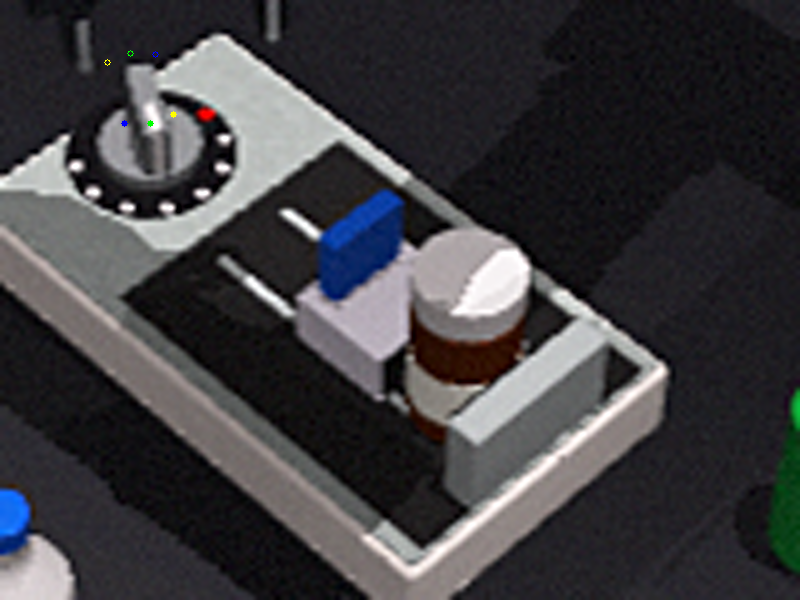

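The bar's slope matches the 4-click projection (green), the jaw reads about 9.6 mm, the jar is upright against the stop and the arm is clear. Handing in.

```bash
python3 -c "
from workcell import ctrl
print(ctrl.job_done())"
```

```text
the job is handed in; nothing more can be done
None
```

The brown jar is clamped in the shaker, the knob is at four clicks, and I handed the job in at about 23 s of the 72 s allowed.

**What I did:** I pushed the jaw into its notch with shut fingers and set the jar down 111 mm along the shaker's y. I then pushed the fin from behind to free the jaw, and turned the knob 60° clockwise from its starting position of two clicks.

**Last checks:**
- **Jaw:** travel about 9.6 mm by the fin's shift in the scene camera (about 10 mm expected).
- **Jar:** looks upright against the stop. I judged this by eye and did not measure its final position.
- **Knob:** the bar's angle matches the projected four-click direction. The projection sits about 2 mm off in position, from calibration.
- **Robot:** gripper open at 0.25 m height, wrist force about 1 N, touching nothing.

**What went less well:**
- **Wrist force:** it briefly reached about 86 N (limit 120 N) while I pressed the jaw against its end stop.
- **Shaker fit:** the pose fit left residuals of up to 9 mm at the hand-picked corners. The dot circle, fin and gripping checks agreed within about 2–4 mm.
- **Picture budget:** I viewed 11 pictures, one over.
- **Other objects:** the wash bottle's cap did not move in the scene camera. I did not re-measure the white jar or the bowl at the end, but the arm never went near them.

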